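Hang the pH electrode in its clamp above the stir bar

ROBOT

A 6-joint arm with a two-finger parallel gripper is mounted at the origin on the work surface. World frame = base frame: x ahead of the robot, y to its left, z up, the work surface at z = 0. Lengths are in mm, angles in rad, forces in N, time in s.
With the tool pointing down it reaches from about 350 to 975 mm from the base axis. Payload 7.1 kg.
Tool frame: the origin (TCP) lies at the very end of the fingers, on their centre line; the grasp point (between the pads) lies 19 mm behind it (ctrl.grip_point_offset is the distance from the TCP to the grasp point, in mm); z points along the fingers, y is the direction in which the jaws open and shut (so a half turn about z gives the same grasp; the last joint's range is limited). The gripper opens to 88 mm and grips with 3 to 60 N. Pads are 20 mm wide; open, the fingers measure 115 mm over their backs; the gripper's body (75 mm by 178 mm) begins 61 mm behind the grasp point.
Start: joints at [-1.282, 0.423, 1.63, -0, 1.089, -0.019], TCP at [189.369, -595.604, 222.675] pointing down, gripper open.
Joint ranges: [-3, 3], [-0.9, 2.11], [0.09, 2.58], [-1.31, 4.45], [0.11, 2.69], [-2.54, 2.54]. Speed limits (rad/s): [2.39, 2.39, 3.01, 3.14, 3.14, 3.14].

INTERFACE

Orientations are given as a rotation vector (axis times angle).
In Python, from workcell import ctrl gives the robot as it stands.
- The arm moves only by the tool move_arm, never from a script. Its argument "increments" is one flat list of numbers, 5 for each row, row after row: the closure in counts, from 0 (fully open) to 255 (shut), then the shift along the tool's x, y, z in mm, then the turn about the tool's z in degrees. In form: [grip, dx, dy, dz, yaw, grip, dx, dy, dz, yaw, ...]. A call has 1 to 12 rows; each row is the pose to reach, as a shift and turn from the pose measured when the call began, along the tool's axes at that moment; what a row does not reach only later rows make up. A row lasts 1/8 s, in which the tool goes at most 62.5 mm and 10.7 degrees, less where a joint would pass 70% of its speed; a pose out of reach is approached as far as the arm can. A call with a gripper value outside its range is refused whole. The fingers move at their own pace and stop on an object; the grip force is fixed at half the most. Time passes only in rows, so rows that repeat a pose let the fingers close. It gives the time, the measured TCP pose, the force and the opening at its end, in the units of the state.
- ctrl.get_obs(): the state, without advancing time (a new reading comes with each control period).
- ctrl.get_image(name): name is "scene" or "top"; returns a dict with "frame" (420x560x3 uint8, red, green, blue), "vertical_fov" (degrees; the focal length in pixels is half the picture's height over the tangent of half this angle, whatever the lens; pixels are square), "cx", "cy" (the principal point, pixels), "pose" (4x4, takes a point from camera to world coordinates). Camera axes: x right, y down, z forward; pixel columns grow to the right and rows downward; lengths in mm; the calibration is good to about 2 mm. A picture is of the moment at which its call begins. There is no depth.
- ctrl.close_job(): hands the job in, once; it reports no verdict.
The state is a dict: "t": time; "qpos": joint angles; "qvel": joint speeds; "joint_torque": joint torques, N m; "ee_pos": TCP position; "orientation": TCP orientation; "ft_force": force on the tool from outside, world axes, zero at the start; "moment": the same for the moment, N m; "width": finger opening in mm.
Only numpy, scipy, OpenCV 4.12 (cv2) and the standard library are available. Lean on these libraries where they do the work, as an engineer would, in place of code of your own. Each camera call takes 0.05 s, during which the arm holds its last target.

TASK

Take the cordless pH electrode out of the storage block, carry it over the tubes and glassware without disturbing anything, and lower its shaft from above through the clamp ring that stands over the beaker. Stop with its tip just above the stir bar, less than a centimetre clear of it, the electrode upright, touching neither stir bar nor beaker and not leaning on the ring. Finish still holding it there, steady, so that I can tighten the clamp screw.

Things in the scene. Friction and masses are not known exactly. Their poses are not given: they have to be found in the camera images.
- electrode_head (a point): Middle of the round white head (28 mm across, 48 mm tall), the part to grip, of the upright electrode: stiff, 170 mm long, 90 g, with a straight grey 12 mm shaft and black tip. The point is on its axis, 146 mm above the tip end, 24 mm below the head's flat top; z up along the axis, yaw meaningless. It stands loose in one hole of the block, tip end 8 mm above the bench; lifts straight out.
- electrode_tip (a point): The lower end of the electrode, on its axis, 146 mm below electrode_head. It is fragile glass behind a guard: do not press it on anything.
- block: Grey storage block fixed to the bench, 62 x 185 mm and 60 mm tall, origin under its centre. Three 14 mm holes, 52 mm deep, 60 mm apart, in a row along its y axis (middle one at the centre). One holds the electrode, the other two hold small capped tubes.
- tube_a: Small clear capped tube in the block, 12 mm across, 96 mm long, cap 15.6 mm across, origin at its foot. Leave alone.
- tube_b: The second small capped tube in the block, just like the first. Leave alone.
- clamp_hole (a point): Centre of the clamp ring's hole, at the ring's upper face, 150 mm above the bench. Aluminium ring, 34 mm outside, hole 18 mm, 10 mm thick, fixed level on an arm. x points along the arm to the stirrer's post (12 mm steel rod, 105 mm away, top 175 mm above the bench); a clamp screw with a black knob sticks out 41 mm to the y side.
- stirrer: White magnetic stirrer fixed to the bench, 165 x 130 mm, with a round steel plate 116 mm across whose top is 48 mm above the bench; it carries the post with the ring, which is straight above the plate's centre. Origin on the bench under the plate's centre.
- beaker: Loose glass beaker, 51 mm outside diameter, 70 mm tall, wall 2.5 mm, standing on the stirrer's plate under the ring (centred to a few mm). Origin under its floor's centre. Its rim is 118 mm above the bench. Leave it where it stands.
- stir_bar_top (a point): Middle of the top of the white stir bar (25 mm long, 8 mm thick), which the magnet holds firmly in the middle of the beaker's floor. This point is 59 mm above the bench, 11 mm above the underside of the beaker; z up.
- tube_rack: Loose white rack of capped sample tubes, 200 mm long (along its x) by 66 mm wide, cap tops 125 mm above the bench; it stands between the storage block and the stirrer. Origin under its centre. Leave alone.
- bottle: Small loose glass bottle with blue cap, 54 mm across, 105 mm tall, between the robot and the tube rack. Origin under its centre. Leave alone.
- tip_box: Loose yellow box of pipette tips, 80 x 115 mm, 42 mm tall, beyond the tube rack. Origin under its centre. Leave alone.
Not all that is in view belongs to the job. Of the things like the stirrer, leave any that is orange or yellow; of the rest the smaller one is meant.

How it is judged (in metres and radians):
On the way, in this order (a step that is already met when the one before it is completed fails the run):
1. the electrode is lifted clear out of the storage block (height (world z) of electrode_tip above 0.07 m), for 0.1 s.
2. the electrode's tip is brought over the clamp ring, above it (z of electrode_tip in the frame of clamp_hole above 0 m and horizontal distance between electrode_tip and clamp_hole below 0.012 m), for 0.05 s.
3. the shaft has gone down through the ring from above (z of electrode_tip in the frame of clamp_hole below -0.02 m and horizontal distance between electrode_tip and clamp_hole below 0.006 m), for 0.1 s.
At the end, for the whole second after the job is handed in: Held still and upright (0.06 rad) by the gripper, shaft through the ring; tip 1-12 mm above the stir bar, within 9 mm of its middle, not touching it or the beaker, under 0.6 N on the ring; beaker within 8 mm, the other things within 15 mm of their start (z of electrode_tip in the frame of stir_bar_top between 0.001 and 0.012 m and horizontal distance between electrode_tip and stir_bar_top below 0.009 m and horizontal distance between electrode_tip and clamp_hole below 0.006 m and angle between electrode_tip's own z axis and vertical below 0.06 rad and contact force between electrode and beaker below 0.05 N and contact force between electrode and stirrer below 0.6 N and contact force between electrode and the fingers above 1 N and linear speed of electrode below 0.01 m/s and distance of beaker from where it was at the start of the episode below 0.008 m and distance of each of tube_a, tube_b, tube_rack, bottle, tip_box from where it was at the start of the episode below 0.015 m); the arm keeps its last pose, push and grip.
It fails at once if the electrode is pressed on the stir bar or knocked against the beaker (over 4 N) (contact force between electrode and beaker above 4 N).
It fails at once if the electrode is forced against the ring or its stand (over 20 N) (contact force between electrode and stirrer above 20 N).
It fails at once if the beaker is shifted by more than 10 mm (distance of beaker from where it was at the start of the episode above 0.01 m).
It fails at once if the tube rack, bottle, tip box or a small tube is moved by more than 25 mm or knocked over (distance of any of tube_rack, bottle, tip_box, tube_a, tube_b from where it was at the start of the episode above 0.025 m or angle between any of tube_rack, bottle's own z axis and vertical above 0.3 rad).
It also fails if it takes over 48 s, if anything falls off the work surface, if the arm or the gripper's body presses on something with over 40 N, if the wrist force passes 120 N, or if a joint passes its speed limit or range.

## Working session

There is one attempt and no reset: what is moved stays moved. The work goes in short steps, Python scripts to look and compute and a tool call to move; the robot and the scene stay as the last step left them, time stands still between calls to the robot, and variables do not carry over. Pictures are saved under pics/ and viewed, and the job is handed in when it is done.

Besides the shell and the picture viewer there is one more tool, called after "Call:" by a JSON object that holds its "fn" and its "kwargs", one argument or row to a line. move_arm: Moves the arm, as the interface text tells. Its arguments: {"type":"object","properties":{"increments":{"type":"array","items":{"type":"number"}}},"required":["increments"]}

```bash
mkdir -p pics
python3 - <<'E'
from workcell import ctrl
import cv2,numpy as np
o=ctrl.get_obs(); print({k:np.round(v,3) for k,v in o.items()})
for n in("scene","top"):
    d=ctrl.get_image(n); cv2.imwrite(f"pics/{n}0.png",d["frame"][:,:,::-1]); print(n,d["vertical_fov"],d["cx"],d["cy"],np.round(d["pose"],4).tolist(),[k for k in d])
E
```

```text
{'t': np.float64(0.0), 'qpos': array([-1.282,  0.424,  1.631, -0.   ,  1.089, -0.019]), 'qvel': array([-0.001, -0.001,  0.   , -0.   , -0.001,  0.002]), 'joint_torque': array([-3.0000e-03, -5.4463e+01, -2.7367e+01,  6.4000e-02,  2.3000e-02,
       -0.0000e+00]), 'ee_pos': array([ 189.215, -595.078,  221.895]), 'orientation': array([-3.103, -0.481,  0.   ]), 'ft_force': array([-0.022,  0.017, -0.184]), 'moment': array([-0.021,  0.059, -0.031]), 'width': np.float64(87.89)}
scene 56.12687417657237 274.8576488616238 217.65880455662708 [[0.8474, 0.3385, -0.409, 976.4688], [0.5309, -0.5453, 0.6487, -715.711], [-0.0034, -0.7668, -0.6418, 798.5319], [0.0, 0.0, 0.0, 1.0]] ['frame', 'vertical_fov', 'cx', 'cy', 'pose']
top 49.488481036634376 287.4414574456531 206.16982573658203 [[-0.0134, -0.9965, 0.0828, 416.6666], [-0.9999, 0.0139, 0.0055, -16.9067], [-0.0066, -0.0827, -0.9966, 1301.1506], [0.0, 0.0, 0.0, 1.0]] ['frame', 'vertical_fov', 'cx', 'cy', 'pose']
```

View pics/scene0.png

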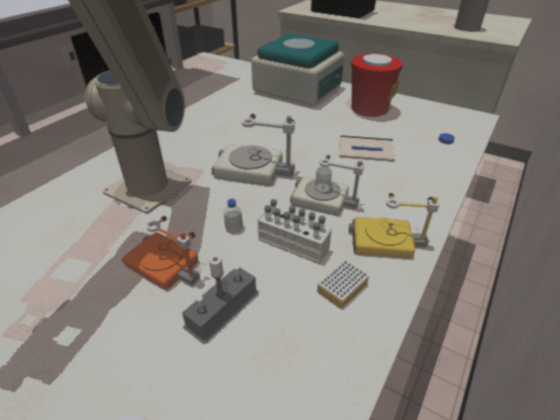

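View pics/top0.png

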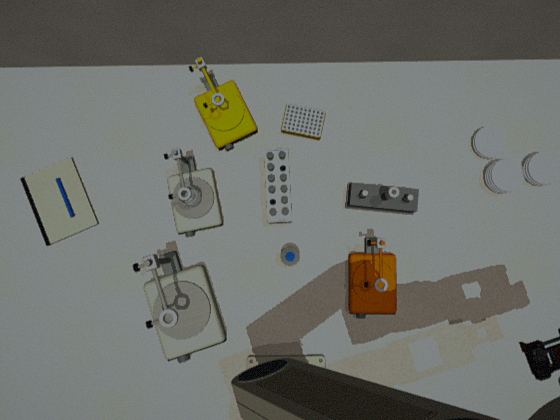

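Run:
```python
import cv2
t=cv2.imread("pics/top0.png");s=cv2.imread("pics/scene0.png")
def c(i,x0,y0,w,h,k,n): cv2.imwrite("pics/"+n,cv2.resize(i[y0:y0+h,x0:x0+w],None,fx=k,fy=k,interpolation=cv2.INTER_CUBIC))
c(t,150,140,80,100,6,"c1.png"); c(t,340,170,90,50,8,"c2.png")
c(s,280,145,95,70,8,"c3.png"); c(s,180,245,90,90,6,"c4.png")
```

```text
(no output)
```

View pics/c1.png

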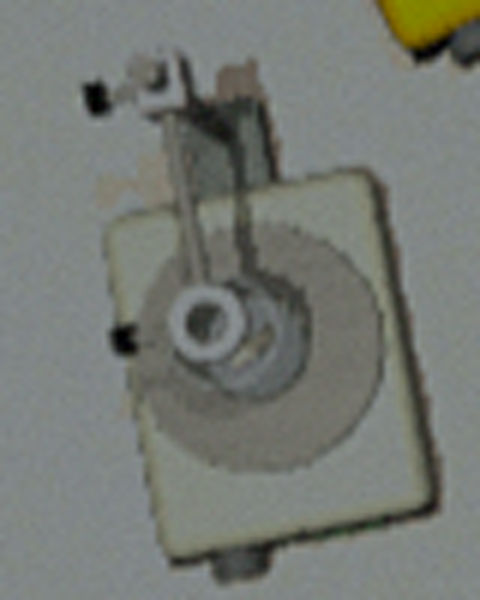

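View pics/c2.png

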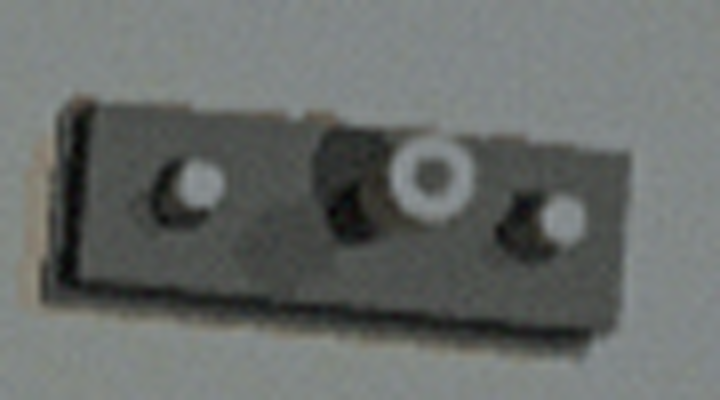

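View pics/c3.png

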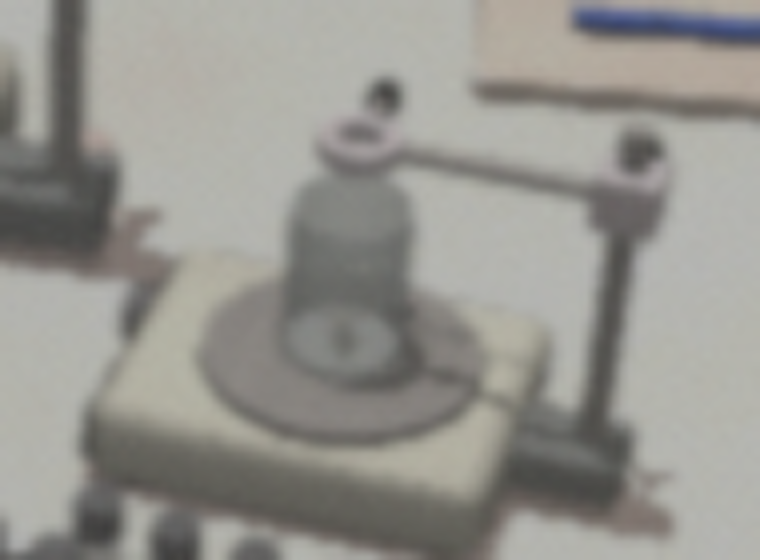

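View pics/c4.png

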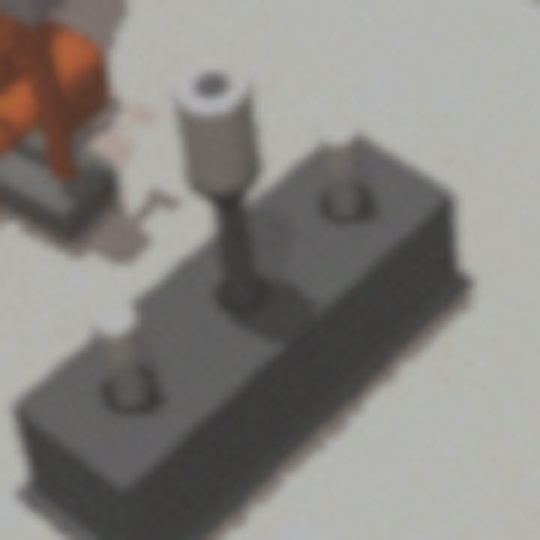

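```bash
cat > h.py <<'E'
import numpy as np,cv2,pickle,os
from workcell import ctrl
if not os.path.exists('cams.pkl'):
    C={n:{k:v for k,v in ctrl.get_image(n).items() if k!='frame'} for n in('scene','top')}
    pickle.dump(C,open('cams.pkl','wb'))
C=pickle.load(open('cams.pkl','rb'))
def f(n): return 210/np.tan(np.radians(C[n]['vertical_fov'])/2)
def ray(n,u,v):
    c=C[n];d=np.array([(u-c['cx'])/f(n),(v-c['cy'])/f(n),1]);P=np.array(c['pose']);return P[:3,3],P[:3,:3]@d
def onz(n,u,v,z):
    o,d=ray(n,u,v);return o+d*(z-o[2])/d[2]
def proj(n,p):
    c=C[n];P=np.array(c['pose']);q=P[:3,:3].T@(np.array(p,float)-P[:3,3]);return np.array([c['cx']+f(n)*q[0]/q[2],c['cy']+f(n)*q[1]/q[2]])
def crop(u,v,x0,y0,k): return ((u+.5)/k-.5+x0,(v+.5)/k-.5+y0)
def tri(a,b):
    A=[];B=[]
    for o,d in(ray('top',*a),ray('scene',*b)):
        d=d/np.linalg.norm(d);M=np.eye(3)-np.outer(d,d);A.append(M);B.append(M@o)
    p=np.linalg.lstsq(np.vstack(A),np.hstack(B),rcond=None)[0]
    return p
E
python3 - <<'E'
from h import *
np.set_printoptions(precision=1,suppress=True)
def rep(n,a,b,z): print(n,'top',onz('top',*a,z),'scene',onz('scene',*b,z),'tri',tri(a,b))
rep('head',crop(431,178,340,170,8),crop(212,85,180,245,6),178)
rep('ring',crop(205,323,150,140,6),crop(357,135,280,145,8),150)
rep('tubeL',crop(200,183,340,170,8),crop(341,138,180,245,6),104)
rep('tubeR',crop(563,220,340,170,8),crop(117,322,180,245,6),104)
rep('postknob/top',crop(148,72,150,140,6),crop(640,140,280,145,8),175)
rep('stirbar',crop(252,348,150,140,6),crop(343,340,280,145,8),59)
# bounds
for n,u,v,z in[('rackcorner',266,150,0),('rack',288,148,0),('rack',291,222,0),('rack',268,223,0),('bottle',289,256,105),('tip',288,104,42),('tip',326,108,42),('tip',320,138,42)]:
    print(n,onz('top',u,v,z))
E
```

```text
head top [ 541.9 -273.6  178. ] scene [ 544.1 -276.1  178. ] tri [ 542.2 -274.2  175.4]
ring top [548.5 252.9 150. ] scene [549.1 249.5 150. ] tri [548.2 253.  148. ]
tubeL top [ 549.6 -214.4  104. ] scene [ 554.5 -219.5  104. ] tri [ 550.5 -215.2   97.8]
tubeR top [ 535.7 -333.5  104. ] scene [ 539.  -337.2  104. ] tri [ 536.1 -334.7   99.5]
postknob/top top [651.6 271.5 175. ] scene [656.2 264.2 175. ] tri [653.  273.1 169.2]
stirbar top [547.1 252.6  59. ] scene [554.  242.7  59. ] tri [548.4 254.8  49.5]
rackcorner [688.8  50.2   0. ]
rack [693.7 -13.6   0. ]
rack [479.2 -19.3   0. ]
rack [477.2  46.5   0. ]
bottle [385.4 -12.6 105. ]
tip [810.9 -15.4  42. ]
tip [ 797.7 -122.5   42. ]
tip [ 711.9 -103.9   42. ]
```

```bash
cat >> h.py <<'E'
from scipy.spatial.transform import Rotation as R
def inc(p,yaw=0):
    o=ctrl.get_obs();r=R.from_rotvec(o['orientation']).as_matrix()
    return np.round(r.T@(np.array(p)-o['ee_pos']),1),np.round(r,3).tolist()
E
python3 -c "
from h import *
print(inc([542,-274,225]))"
```

```text
(array([ 433.5, -199.4,   -2.6]), [[0.953, 0.303, -0.0], [0.303, -0.953, 0.001], [0.0, -0.001, -1.0]])
```

Candidates for the target stirrer (top image): yellow (225,110), orange (372,280), large white (182,310), small white with beaker (193,200). I choose the small white one, which the crop confirmed: beaker under the ring. The electrode is the 28 mm round head with the ring-shaped top in the block's middle hole (394,192). The tube caps at (365,193) and (410,197) are the wrong ones.

Call:
{"fn": "move_arm", "kwargs": {
  "increments": [0,60,-28,-3,0,0,120,-55,-3,0,0,180,-83,-3,0,0,240,-110,-3,0,0,300,-138,-3,0,0,360,-166,-3,0,0,410,-189,-3,0,0,433.5,-199.4,-3,0,0,433.5,-199.4,-3,0,0,433.5,-199.4,-3,0]
}}

```text
t: 1.45
ee_pos: [541.4, -274.0, 225.1]
orientation: [-3.103, -0.482, 0.002]
ft_force: [-1.1, -0.1, 1.0]
width: 87.8
```

Run:
```python
from h import *
o=ctrl.get_obs(); print(o['t'],o['ee_pos'],o['orientation'],o['ft_force'])
for n in("scene","top"):
    d=ctrl.get_image(n); i=d["frame"][:,:,::-1]; cv2.imwrite(f"pics/{n}1.png",i)
    u,v=proj(n,o['ee_pos']); x0,y0=int(u)-45,int(v)-40; print(n,u,v,x0,y0,proj(n,[542,-274,178]))
    cv2.imwrite(f"pics/{n}1c.png",cv2.resize(i[y0:y0+90,x0:x0+90],None,fx=6,fy=6,interpolation=cv2.INTER_CUBIC))
```

```text
1.45 [ 541.43354719 -274.03848151  225.08988475] [-3.10321161e+00 -4.81972146e-01  1.51218779e-03] [-1.05292251 -0.13034494  0.99337756]
scene 212.29195899609232 242.07581086047747 167 202 [214.77193593 257.79516834]
top 398.08311853548025 189.76172181755993 353 149 [393.58387169 191.78947517]
```

View pics/scene1c.png

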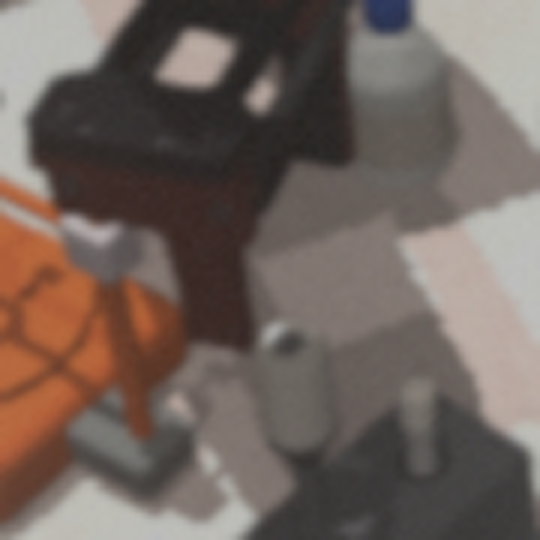

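View pics/top1c.png

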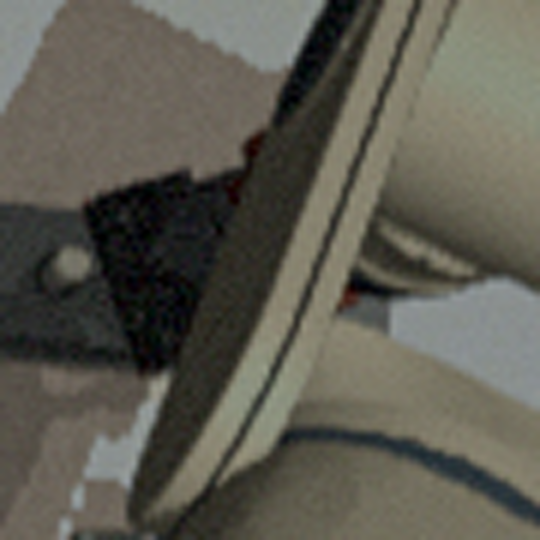

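Run:
```python
from h import *
o=ctrl.get_obs(); r=R.from_rotvec(o['orientation']).as_matrix()
for s in(1,-1):
  for x in(-10,10):
    for y in(44,57.5):
      p=o['ee_pos']+r@[x,s*y,0]
      a=proj('scene',p);print(s,x,y,np.round((a-[167,202])*6+2.5,0), np.round(proj('top',p),1))
```

```text
1 -10 44 [197. 325.] [417.3 188.1]
1 -10 57.5 [181. 353.] [422.7 186.3]
1 10 44 [252. 336.] [414.5 180.2]
1 10 57.5 [236. 364.] [419.8 178.4]
-1 -10 44 [291. 158.] [382.3 199.7]
-1 -10 57.5 [304. 135.] [376.9 201.5]
-1 10 44 [342. 167.] [379.5 191.8]
-1 10 57.5 [355. 144.] [374.1 193.5]
```

Call:
{"fn": "move_arm", "kwargs": {
  "increments": [0,0.5,0.3,40,0,0,0.5,0.3,75,0,0,0.5,0.3,90,0,0,0.5,0.3,90,0,0,0.5,0.3,90,0,255,0.5,0.3,90,0,255,0.5,0.3,90,0,255,0.5,0.3,90,0,255,0.5,0.3,90,0,255,0.5,0.3,90,0,255,0.5,0.3,90,0,255,0.5,0.3,90,0]
}}

```text
t: 3.05
ee_pos: [541.5, -274.8, 135.2]
orientation: [-3.104, -0.479, 0.001]
ft_force: [0.2, 0.0, -0.1]
width: 27.4
```

Run:
```python
from h import *
o=ctrl.get_obs(); print(o['t'],o['ee_pos'],o['orientation'],o['ft_force'],o['moment'],o['width'])
for n in("scene",):
    d=ctrl.get_image(n); i=d["frame"][:,:,::-1]; cv2.imwrite(f"pics/{n}2.png",i)
    x0,y0=160,220
    cv2.imwrite(f"pics/{n}2c.png",cv2.resize(i[y0:y0+90,x0:x0+110],None,fx=6,fy=6,interpolation=cv2.INTER_CUBIC))
```

```text
3.05 [ 541.52416783 -274.797904    135.2217619 ] [-3.10364752e+00 -4.79392219e-01  1.18472563e-03] [ 0.19193946  0.00026375 -0.10245519] [ 0.00858036 -0.0326914   0.02511802] 27.43369806971535
```

View pics/scene2c.png

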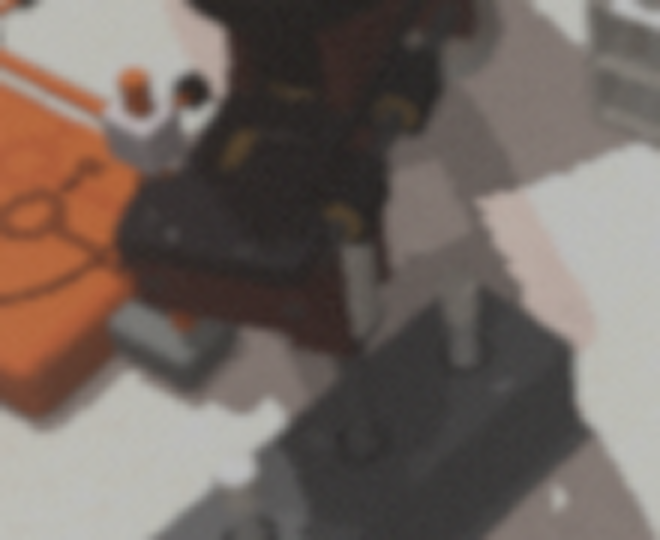

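The gripper holds the head at 27.4 mm (28 mm expected). Next I lift it straight up.

Call:
{"fn": "move_arm", "kwargs": {
  "increments": [255,0,0,-10,0,255,0,0,-30,0,255,0,0,-55,0,255,0,0,-85,0,255,0,0,-120,0,255,0,0,-155,0,255,0,0,-185,0,255,0,0,-195,0,255,0,0,-195,0,255,0,0,-195,0]
}}

```text
t: 4.35
ee_pos: [541.0, -274.6, 328.7]
orientation: [-3.102, -0.479, 0.004]
ft_force: [-0.1, -0.0, -1.4]
width: 27.5
```

Run:
```python
from h import *
o=ctrl.get_obs(); print(o['t'],o['ee_pos'],o['orientation'],o['ft_force'],o['moment'],o['width'])
for n in("scene",):
    d=ctrl.get_image(n); i=d["frame"][:,:,::-1]; cv2.imwrite(f"pics/{n}3.png",i)
    e=o['ee_pos'];a=proj(n,e);b=proj(n,e-[0,0,127]);print(a,b)
    x0,y0=150,150
    cv2.imwrite(f"pics/{n}3c.png",cv2.resize(i[y0:y0+120,x0:x0+130],None,fx=5,fy=5,interpolation=cv2.INTER_CUBIC))
    print((b-[x0,y0])*5+2,(a-[x0,y0])*5+2)
print(inc([548.3,252.5,330.2]))
```

```text
4.35 [ 541.00891828 -274.59921389  328.68533448] [-3.10212832 -0.47923654  0.00433175] [-0.14521042 -0.00432332 -1.39352073] [ 0.01303126  0.03319307 -0.05121001] 27.54197493077615
[206.322626   203.42431557] [213.11888651 250.06704334]
[317.59443255 502.3352167 ] [283.61313002 269.12157786]
(array([ 1.660e+02, -5.004e+02, -4.000e-01]), [[0.953, 0.302, -0.003], [0.302, -0.953, 0.002], [-0.002, -0.003, -1.0]])
```

View pics/scene3c.png

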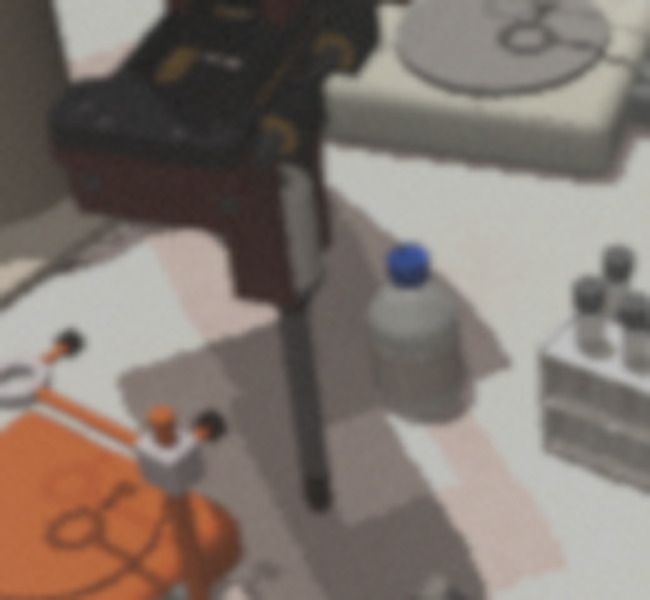

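Crop shows the electrode hanging upright, tip at about (318,503), against (318,502) predicted from the TCP. The scene camera and the grip therefore agree. Now I carry it.

Call:
{"fn": "move_arm", "kwargs": {
  "increments": [255,8,-23,-0.4,0,255,23,-68,-0.4,0,255,40,-120,-0.4,0,255,58,-174,-0.4,0,255,76,-228,-0.4,0,255,94,-282,-0.4,0,255,112,-336,-0.4,0,255,130,-390,-0.4,0,255,146,-438,-0.4,0,255,158,-475,-0.4,0,255,164,-493,-0.4,0,255,166,-499.5,-0.4,0]
}}

```text
t: 5.9
ee_pos: [547.9, 252.5, 329.7]
orientation: [-3.102, -0.481, 0.006]
ft_force: [0.3, -0.5, -1.3]
width: 27.5
```

Call:
{"fn": "move_arm", "kwargs": {
  "increments": [255,0,0,0,0,255,0,0,0,0,255,0,0,0,0]
}}

```text
t: 6.28
ee_pos: [548.1, 251.5, 329.8]
orientation: [-3.103, -0.479, 0.006]
ft_force: [-0.7, 0.4, -0.7]
width: 28.0
```

```bash
cat > look.py <<'E'
from h import *
import sys
k=sys.argv[1]
o=ctrl.get_obs(); print(round(o['t'],2),o['ee_pos'].round(1),o['orientation'].round(4),o['ft_force'].round(2),o['moment'].round(3),round(o['width'],2))
r=R.from_rotvec(o['orientation']).as_matrix()
tip=o['ee_pos']+r@[0,0,127];print('tip',tip.round(1))
d=ctrl.get_image('scene'); i=d["frame"][:,:,::-1]; cv2.imwrite(f"pics/s{k}.png",i)
x0,y0=285,100
cv2.imwrite(f"pics/s{k}c.png",cv2.resize(i[y0:y0+100,x0:x0+90],None,fx=6,fy=6,interpolation=cv2.INTER_CUBIC))
C2=lambda p:((proj('scene',p)-[x0,y0])*6+2.5).round(0)
print('tip px',C2(tip),'ring px',C2([548.6,251.7,150]))
E
python3 look.py 4
```

```text
6.28 [548.1 251.5 329.8] [-3.1026 -0.4793  0.006 ] [-0.72  0.41 -0.68] [0.034 0.01  0.014] 27.96
tip [547.6 251.7 202.8]
tip px [245. 278.] ring px [239. 369.]
```

View pics/s4c.png

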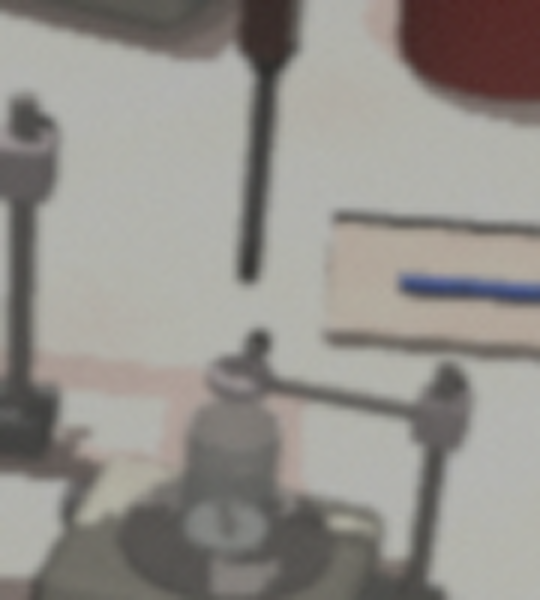

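```bash
cat > axis.py <<'E'
from h import *
def axis(img,o,zs,off=127):
    g=img.mean(2); r=R.from_rotvec(o['orientation']).as_matrix(); out=[]
    for l in zs:
        p=o['ee_pos']+r@[0,0,l]; u,v=proj('scene',p); vi=int(round(v))
        us=np.arange(int(u)-9,int(u)+10); row=g[vi,us]
        # predicted u at row vi
        q=proj('scene',p+r@[0,0,1]);uu=u+(q[0]-u)/(q[1]-v)*(vi-v)
        bg=np.median(np.r_[row[:4],row[-4:]]);w=np.clip(bg-row-15,0,None)
        out.append((l,round((w*us).sum()/w.sum()-uu,2)))
    return out
if __name__=='__main__':
    import sys
    i=cv2.imread(sys.argv[1]); print(axis(i.astype(float),ctrl.get_obs(),range(15,126,10)))
E
python3 axis.py pics/s4.png
python3 - <<'E'
import cv2
i=cv2.imread('pics/s4.png')
cv2.imwrite('pics/s4d.png',cv2.resize(i[135:175,305:345],None,fx=14,fy=14,interpolation=cv2.INTER_CUBIC))
i=cv2.imread('pics/scene0.png')
cv2.imwrite('pics/s0d.png',cv2.resize(i[135:175,305:345],None,fx=14,fy=14,interpolation=cv2.INTER_CUBIC))
import sys; sys.path.insert(0,'.')
from h import *
print((proj('scene',[548.6,251.7,150])-[305,135])*14+6.5)
E
```

```text
[(15, np.float64(0.51)), (25, np.float64(0.4)), (35, np.float64(0.4)), (45, np.float64(0.49)), (55, np.float64(0.51)), (65, np.float64(0.43)), (75, np.float64(0.44)), (85, np.float64(0.43)), (95, np.float64(0.38)), (105, np.float64(0.47)), (115, np.float64(0.42)), (125, np.float64(0.42))]
[277.69951466 371.46948965]
```

View pics/s4d.png

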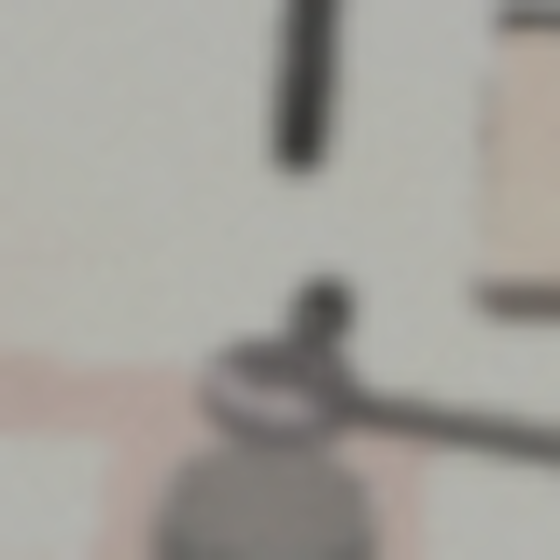

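View pics/s0d.png

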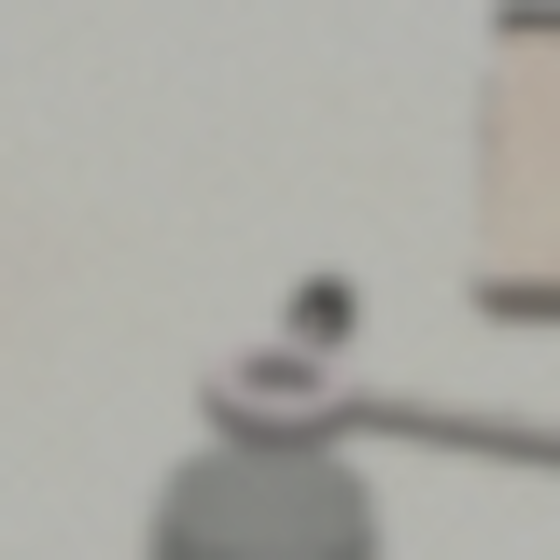

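Scene crop: tip end at (300,168), ring hole at about (281,372) in the 14x crop. The shaft is parallel to the tool axis and is aligned with the ring to within about 0.3 mm across the view. I descend to just above the ring and look again.

Call:
{"fn": "move_arm", "kwargs": {
  "increments": [255,0,0,12,0,255,0,0,26,0,255,0,0,36,0,255,0,0,42,0,255,0,0,44,0,255,0,0,44,0,255,0,0,44,0]
}}

```text
t: 7.2
ee_pos: [548.2, 251.8, 286.2]
orientation: [-3.102, -0.48, 0.005]
ft_force: [0.5, -0.5, -0.9]
width: 27.3
```

```bash
python3 look.py 5; python3 axis.py pics/s5.png
python3 - <<'E'
import cv2
i=cv2.imread('pics/s5.png')
cv2.imwrite('pics/s5d.png',cv2.resize(i[135:175,305:345],None,fx=14,fy=14,interpolation=cv2.INTER_CUBIC))
E
```

```text
7.2 [548.2 251.8 286.2] [-3.1023 -0.4796  0.0048] [ 0.54 -0.54 -0.86] [0.023 0.004 0.05 ] 27.33
tip [547.7 252.1 159.2]
tip px [239. 353.] ring px [239. 369.]
[(15, np.float64(0.55)), (25, np.float64(0.43)), (35, np.float64(0.43)), (45, np.float64(0.42)), (55, np.float64(0.48)), (65, np.float64(0.5)), (75, np.float64(0.45)), (85, np.float64(0.51)), (95, np.float64(0.44)), (105, np.float64(0.55)), (115, np.float64(1.32)), (125, np.float64(1.72))]
```

View pics/s5d.png

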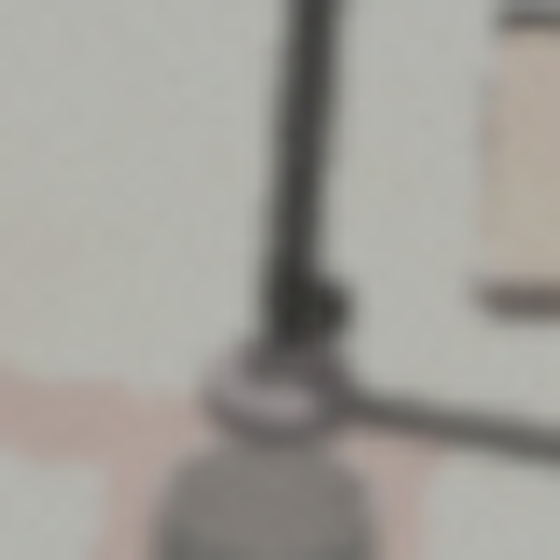

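The shaft centreline extrapolates to about (282,372) in the crop, which is the hole centre. I enter slowly.

Call:
{"fn": "move_arm", "kwargs": {
  "increments": [255,0.4,0,3,0,255,0.4,0,6,0,255,0.4,0,9,0,255,0.4,0,12,0,255,0.4,0,15,0,255,0.4,0,15,0]
}}

```text
t: 8.0
ee_pos: [548.3, 251.9, 270.9]
orientation: [-3.102, -0.48, 0.006]
ft_force: [-0.1, -0.1, -0.7]
width: 27.7
```

```bash
python3 look.py 6; python3 axis.py pics/s6.png
python3 - <<'E'
import cv2
i=cv2.imread('pics/s6.png')
cv2.imwrite('pics/s6d.png',cv2.resize(i[135:175,305:345],None,fx=14,fy=14,interpolation=cv2.INTER_CUBIC))
E
```

```text
8.0 [548.3 251.9 270.9] [-3.1024 -0.4795  0.0057] [-0.15 -0.1  -0.68] [-0.008 -0.006  0.007] 27.71
tip [547.8 252.1 143.9]
tip px [237. 378.] ring px [239. 369.]
[(15, np.float64(0.56)), (25, np.float64(0.4)), (35, np.float64(0.43)), (45, np.float64(0.4)), (55, np.float64(0.42)), (65, np.float64(0.36)), (75, np.float64(0.4)), (85, np.float64(0.44)), (95, np.float64(0.69)), (105, np.float64(1.67)), (115, np.float64(1.1)), (125, np.float64(1.51))]
```

View pics/s6d.png

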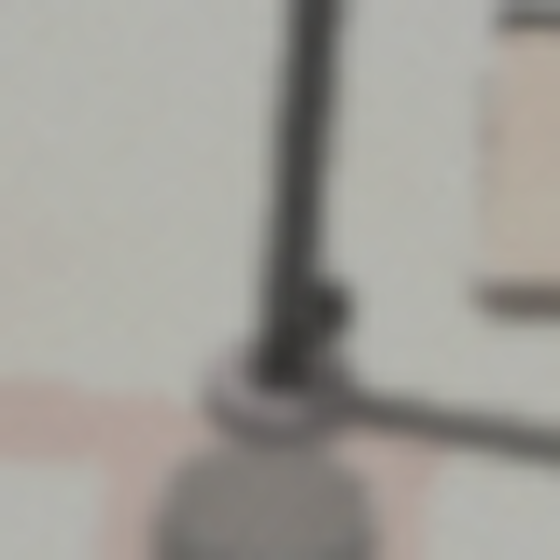

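Call:
{"fn": "move_arm", "kwargs": {
  "increments": [255,0,0,4,0,255,0,0,8,0,255,0,0,12,0,255,0,0,16,0,255,0,0,20,0,255,0,0,24,0,255,0,0,24,0,255,0,0,24,0]
}}

```text
t: 9.05
ee_pos: [548.4, 252.0, 247.2]
orientation: [-3.102, -0.48, 0.005]
ft_force: [-0.7, 0.2, -1.0]
width: 27.7
```

```bash
python3 look.py 7; python3 axis.py pics/s7.png
python3 - <<'E'
import cv2
i=cv2.imread('pics/s7.png')
cv2.imwrite('pics/s7d.png',cv2.resize(i[145:200,300:345],None,fx=11,fy=11,interpolation=cv2.INTER_CUBIC))
E
```

```text
9.05 [548.4 252.  247.2] [-3.1023 -0.4796  0.0049] [-0.66  0.21 -0.97] [-0.012  0.009  0.039] 27.7
tip [548.  252.3 120.2]
tip px [234. 417.] ring px [239. 369.]
[(15, np.float64(0.52)), (25, np.float64(0.4)), (35, np.float64(0.46)), (45, np.float64(0.38)), (55, np.float64(0.47)), (65, np.float64(0.5)), (75, np.float64(1.32)), (85, np.float64(1.6)), (95, np.float64(0.98)), (105, np.float64(2.99)), (115, np.float64(0.72)), (125, np.float64(0.35))]
```

View pics/s7d.png

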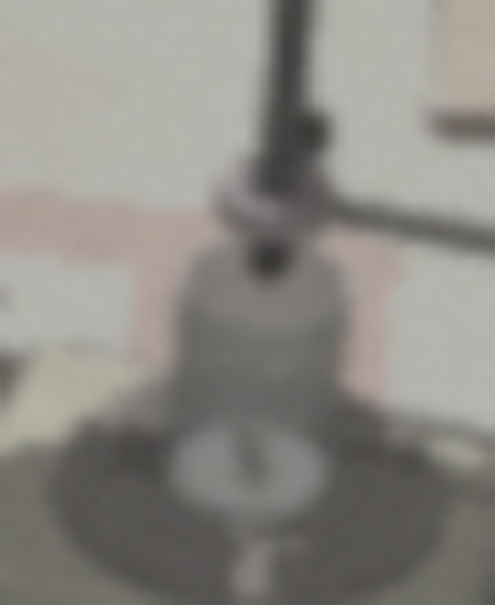

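The shaft is through the ring, the tip shows below it at (268,262) in the crop, and the measured force is only at noise level. I continue down.

Call:
{"fn": "move_arm", "kwargs": {
  "increments": [255,0,0,5,0,255,0,0,10,0,255,0,0,15,0,255,0,0,20,0,255,0,0,25,0,255,0,0,30,0,255,0,0,35,0,255,0,0,40,0,255,0,0,44,0,255,0,0,46,0,255,0,0,46,0,255,0,0,46,0]
}}

```text
t: 10.6
ee_pos: [548.4, 252.2, 201.5]
orientation: [-3.102, -0.48, 0.004]
ft_force: [0.7, 0.4, -1.1]
width: 27.8
```

```bash
python3 look.py 8; python3 axis.py pics/s8.png
python3 - <<'E'
import cv2
i=cv2.imread('pics/s8.png')
cv2.imwrite('pics/s8d.png',cv2.resize(i[145:200,300:345],None,fx=11,fy=11,interpolation=cv2.INTER_CUBIC))
E
```

```text
10.6 [548.4 252.2 201.5] [-3.1022 -0.4795  0.0042] [ 0.68  0.36 -1.05] [-0.027 -0.017 -0.02 ] 27.85
tip [548.  252.5  74.5]
tip px [228. 489.] ring px [239. 369.]
[(15, np.float64(0.58)), (25, np.float64(0.77)), (35, np.float64(1.67)), (45, np.float64(0.99)), (55, np.float64(1.47)), (65, np.float64(2.03)), (75, np.float64(0.19)), (85, np.float64(0.32)), (95, np.float64(0.49)), (105, np.float64(-0.17)), (115, np.float64(-0.05)), (125, np.float64(0.49))]
```

View pics/s8d.png

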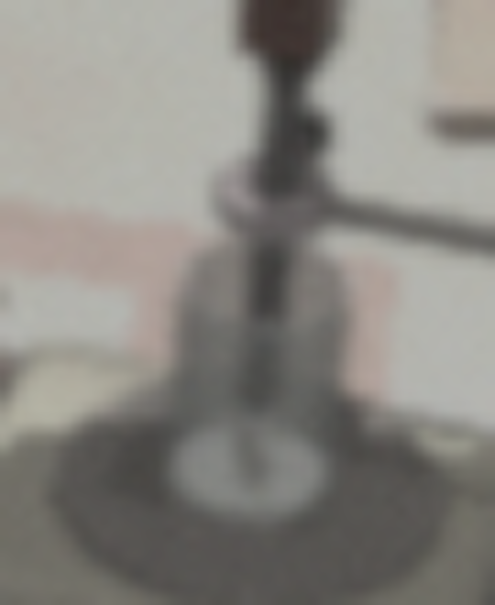

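Run:
```python
from h import *
F=[];fr=[]
for k in range(6):
    fr.append(ctrl.get_image('scene')['frame'].astype(float)); F.append(np.r_[ctrl.get_obs()['ft_force'],ctrl.get_obs()['moment']])
print(np.mean(F,0).round(3),np.std(F,0).round(2))
a=np.mean(fr,0)[:,:,::-1]; np.save('a8.npy',a)
b=cv2.imread('pics/s4.png').astype(float)
d=np.clip(128+2*(a-b),0,255)
e=np.clip(2*(a-60),0,255)
c=[cv2.resize(x[150:200,305:340].astype(np.uint8),None,fx=11,fy=11,interpolation=cv2.INTER_CUBIC) for x in(d,e)]
cv2.imwrite('pics/s8e.png',np.hstack(c))
o=ctrl.get_obs();r=R.from_rotvec(o['orientation']).as_matrix()
print((proj('scene',o['ee_pos']+r@[0,0,127])-[305,150])*11+5,(proj('scene',[548.6,252,59])-[305,150])*11+5)
```

```text
[ 0.184  0.131 -0.77  -0.014 -0.013 -0.007] [0.47 0.52 0.81 0.03 0.05 0.02]
[197.03754684 347.1344545 ] [194.69909318 391.46264847]
```

View pics/s8e.png

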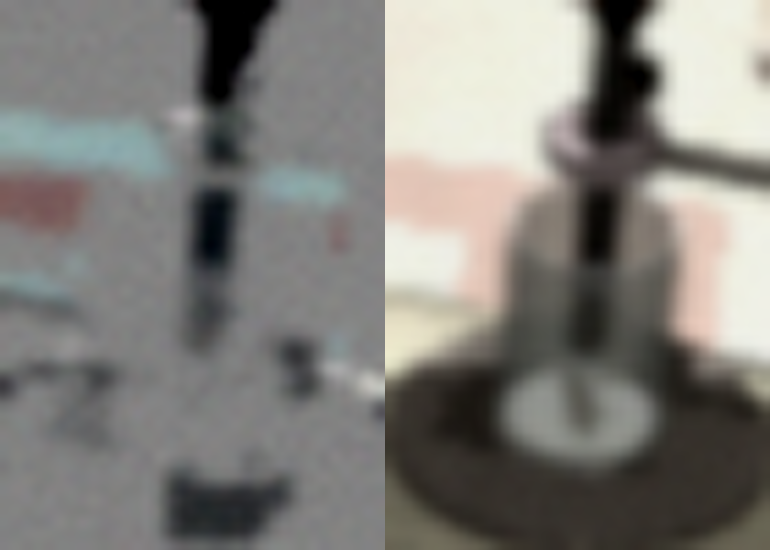

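The diff picture puts the tip end at (205,352), close to the predicted (197,347). The stir bar is about 15 mm below it. One last descent of 9 mm puts the tip about 6 mm above the bar.

Call:
{"fn": "move_arm", "kwargs": {
  "increments": [255,0,0,2,0,255,0,0,4,0,255,0,0,6,0,255,0,0,8,0,255,0,0,9,0,255,0,0,9,0,255,0,0,9,0,255,0,0,9,0]
}}

```text
t: 11.95
ee_pos: [548.3, 252.2, 192.5]
orientation: [-3.102, -0.48, 0.004]
ft_force: [-0.4, -0.6, -1.0]
width: 27.7
```

```bash
cat > avg.py <<'E'
from h import *
import sys
F=[];fr=[];E=[]
for k in range(30):
    fr.append(ctrl.get_image('scene')['frame'].astype(float)); o=ctrl.get_obs();F.append(np.r_[o['ft_force'],o['moment']]);E.append(np.r_[o['ee_pos'],o['orientation']])
print(o['t'],'F',np.mean(F,0).round(3),'sem',(np.std(F,0)/5.5).round(2),'E',np.mean(E,0).round(3),o['width'])
a=np.mean(fr,0)[:,:,::-1]
b=cv2.imread('pics/s4.png').astype(float)
d=np.clip(128+2*(a-b),0,255)
e=np.clip(2*(a-60),0,255)
c=[cv2.resize(x[150:200,305:340].astype(np.uint8),None,fx=11,fy=11,interpolation=cv2.INTER_CUBIC) for x in(d,e)]
cv2.imwrite(sys.argv[1],np.hstack(c))
r=R.from_rotvec(np.mean(E,0)[3:]).as_matrix();t=np.mean(E,0)[:3]+r@[0,0,127];print('tip',t.round(2))
print((proj('scene',t)-[305,150])*11+5)
cv2.imwrite('pics/full9.png',a.astype(np.uint8))
cv2.imwrite('pics/top9.png',ctrl.get_image('top')['frame'][:,:,::-1])
E
python3 avg.py pics/s9e.png
```

```text
13.45 F [ 0.039 -0.002 -0.988  0.007  0.002 -0.01 ] sem [0.09 0.08 0.11 0.01 0.01 0.01] E [ 5.48281e+02  2.52163e+02  1.92346e+02 -3.10200e+00 -4.80000e-01
  4.00000e-03] 27.815534256913896
tip [547.87 252.42  65.35]
[194.72925364 372.30375191]
```

View pics/s9e.png

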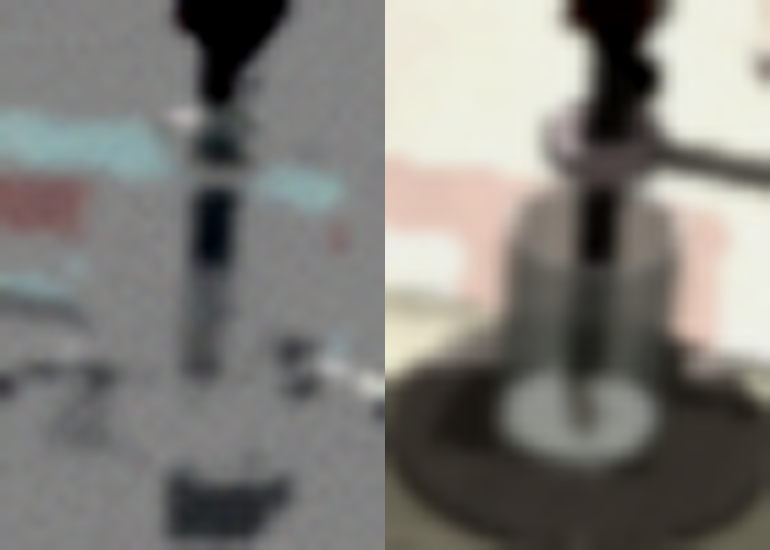

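View pics/full9.png

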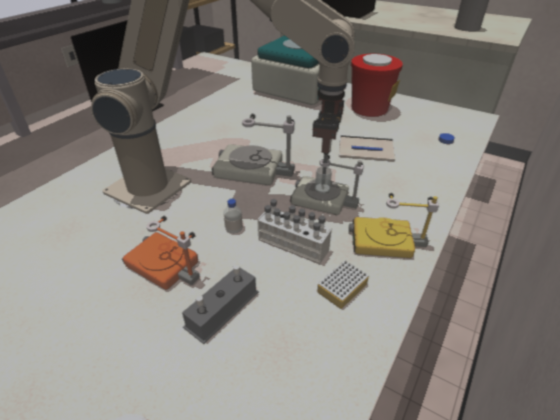

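View pics/top9.png

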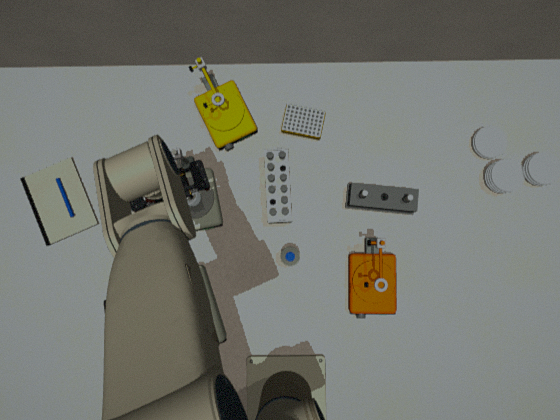

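Nothing else has moved. Lateral force averages 0.04 ± 0.09 N and the vertical reading is just the electrode's weight, so I hand it in.

```bash
python3 -c "
from workcell import ctrl
print(ctrl.close_job()); print(ctrl.get_obs()['t'])"
```

```text
the job is handed in; nothing more can be done
None
the job is handed in; nothing more can be done
```

The electrode is held upright and still through the clamp ring of the small white stirrer, with its tip about 6 mm above the stir bar, ready for you to tighten the screw. I lifted it from the middle hole of the block, carried it at about 200 mm tip height over the rack and lowered it through the ring. I handed the job in at about 13.5 s; no verdict is reported.

**Last checks:**
- **Tip position:** the arm's readings put the tip at (547.9, 252.4, 65.4) mm, against a stir bar top at 59 mm. That is about 1 mm from my estimate of the ring centre, (548.6, 251.7).
- **Upright:** the tool is tilted by about 0.004 rad, and the shaft appeared parallel to it in the images before it entered the ring.
- **Forces:** averaged over 30 readings, sideways force was 0.04 ± 0.09 N and vertical −0.99 ± 0.11 N. That is close to the electrode's own weight (0.88 N), so there is no sign of leaning on the ring or of contact.
- **Other objects:** nothing had visibly moved in the final pictures. The top view could not show the beaker, ring or tip because the arm covers them.

**Checks that disagreed or were limited:**
- The two cameras differed by 3–10 mm on low points such as the tube caps and stir bar. I used the electrode's position in the grip to settle the ring centre.
- The tip-to-bar gap rests mainly on the arm's readings and the stated heights. The pictures agree only to a few millimetres.

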